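# Close the rinse tank with its camlock cap

## Task

Put the blue camlock cap on the grooved steel adaptor of the rinse tank and, with both brass levers still up, push it fully home by feel until it bears firmly on its stop (about 4 kg of push in all, not much more). Then swing the two levers down one after the other until each just meets its lower stop, easing off there, so that the cap is locked on level, and let go. Leave the bottles and the carton where they are.

Things in the scene. Friction and masses are not known exactly. Their poses are not given: they have to be found in the camera images.
- tank: the rinse tank, fixed: a flat round metal can 150 mm across and 45 mm high with a steel adaptor rising from its middle on a 36 mm neck; the adaptor's top is 140 mm above the worktop. Origin at the centre of its underside
- port_top (a point): centre of the adaptor's flat top, z up. Head 36 mm across and 18 mm high, top edge bevelled 2.5 mm; below it a groove 24 mm across, 14 mm high. Two springy black rings, 10 and 43 mm below the top: the upper drags on the cap over its last 32 mm (5 to 12 N), the lower resists harder over the last 6 mm (15 to 30 N in all); then they hold it. All round: any yaw fits
- cap: the loose blue camlock cap, about 0.34 kg, standing mouth down; origin at the centre of its open mouth, z up its axis. Cup 54 mm across, 48 mm high; bore 37.6 mm across, 42 mm deep. Fully home, the bore's ceiling rests on the adaptor's top, so the origin is 42 mm below port_top. Levers stand out on its own +y (lever_a) and -y (lever_b) sides
- cap_knob (a point): centre of the cap's round grip knob, on the cap's axis 70 mm above its mouth. Knob 26 mm across, from 53 to 92 mm above the mouth. Axes as the cap's: the levers lie on +y and -y, so fingers closing along x stay clear of them
- lever_a (a joint): angle of the brass lever on the cap's +y side, rad: 0 = open, pointing out and 35 degrees up; 1.571 = at its closed stop, pointing out and 55 degrees down. Stiff (about 0.2 N m), stays where left. From about 0.65 on its cam slides under the adaptor's head and draws the cap down; it jams there if the cap sits over 5 mm high
- lever_b (a joint): the same for the lever on the cap's -y side
- lever_a_pivot (a point): lever_a's pivot, on the cap 25 mm from its axis towards +y and 22.4 mm above its mouth; the axis of turning is the cap's x
- lever_b_pivot (a point): lever_b's pivot, 25 mm from the cap's axis towards -y, 22.4 mm above its mouth
- lever_a_tip (a point): centre of the small round cross bar (18 mm long, 8 mm thick) at the outer end of lever_a, 61 mm from its pivot; the lever between is a flat bar 12 mm wide and 6 mm thick. Can be pressed from above and outside with closed fingers
- lever_b_tip (a point): the same on lever_b
- oil_drop: small brown dropper bottle with black cap, 34 mm across, 78 mm high, a bystander; origin at its underside
- stain_blue: dark blue bottle with white cap, 60 mm across, 145 mm high, a bystander; origin at its underside
- carton: flat dark red carton, 85 x 128 x 40 mm, a bystander; origin at its underside
There are look-alikes about, which are no part of the job. Several things have the shape of the cap; the one meant has the colours described above.

How it is judged:
By the outcome, as a careful person would: the job done as asked, in the order asked, and still so for the second after the job is handed in, with the robot touching nothing.
It also fails if it takes over 72 s, if anything falls off the work surface, if the arm or the gripper's body presses on something with over 40 N, if the wrist force passes 120 N, or if a joint passes its speed limit or range.

## Robot

A 6-joint arm with a two-finger parallel gripper is mounted at the origin on a cart in front of the work surface, level with it; the furniture and walls round the work are solid. World frame = base frame: x ahead of the robot, y to its left, z up, the work surface at z = 0. Lengths are in m, angles in rad, forces in N, time in s.
With the tool pointing down it reaches from about 0.25 to 0.85 m from the base axis. Payload 12.5 kg.
Tool frame: the origin (TCP) lies at the very end of the fingers, on their centre line; the grasp point (between the pads) lies 19 mm behind it; z points along the fingers, y is the line along which they close (so a half turn about z gives the same grasp; the last joint's range is limited). The gripper opens to 93 mm and grips with 3 to 60 N. Pads are 15 mm wide; open, the fingers measure 128 mm over their backs; the gripper's body (75 mm by 188 mm) begins 65 mm behind the grasp point.
Start: joints at [1.17, 0.351, 1.652, -0, 1.139, -0.085], TCP at [0.171, 0.523, 0.219] pointing down, gripper open.
Joint ranges: [-2.75, 2.75], [-0.79, 2.1], [0.01, 2.65], [-1.57, 4.71], [0.07, 3.14], [-2.87, 2.87]. Speed limits (rad/s): [2.22, 2.22, 2.79, 3.14, 3.14, 3.14].

## Interface

Orientations are given as a 3x3 rotation matrix whose columns are the frame's x, y, z axes.
In Python, from station import robot, capture, camera_info, job, masks_of gives the robot as it stands. The module is installed in compiled form; this text tells all that it offers.
- The arm moves only by the tool carry_out, never from a script. Its argument "moves" is a list that holds one entry, the list of rows, each a list of 5 numbers: the closure, from -1 (fully open) to 1 (shut), then the shift along the tool's x, y, z in cm, then the turn about the tool's z in rad. In form: [[[jaw, x, y, z, twist], ...]]. A call has exactly 10 rows; each row shifts and turns the commanded pose from where the row before left it, along the tool's axes as they then stand; what a row does not reach is not made up. A row lasts 1/10 s, in which the tool goes at most 50 mm and 8.59 degrees, less where a joint would pass 70% of its speed; a pose out of reach is approached as far as the arm can. A call with a gripper value outside its range is refused whole. The fingers move at their own pace and stop on an object; "force" is the grip in N (left out, the last holds). Time passes only in rows, so rows that do not move let the fingers close, or fill a call up. It gives the time, the measured TCP pose, the force, the opening and the grip force at its end, in the units of the state.
- robot.get_obs(): the state, without advancing time (a new reading comes with each control period).
- capture(name): name is "side" or "top"; returns (picture, depth): 480x640x3 uint8, red, green, blue; 480x640 float32, m along the optical axis (not along the pixel's ray), 0 where there is no reading.
- camera_info(name): a dict with "fovy" (degrees; the focal length in pixels is half the picture's height over the tangent of half this angle, whatever the lens; pixels are square), "cx", "cy" (the principal point, pixels), "R" (3x3) and "t" (3): a world point X has camera coordinates R X + t. Camera axes: x right, y down, z forward; pixel columns grow to the right and rows downward; lengths in m; the calibration is good to about 2 mm. A picture is of the moment at which its call begins. camera_info takes no time and is no camera call.
- job.hand_in(): hands the job in; it is judged then, once.
Trained networks look in the newest picture that a camera, given by its name, has taken for a name from the list of things; names that differ only in an ending like _2 or _b are one class to them, and where a whole thing is asked for, a point or a joint stands for the part that bears it (a point fixed in the world has none). Each returns a list of dicts, best first, with "conf" (0 to 1); they miss things now and then, are a little off and sometimes report something else, mostly with a low value. They report only what shows in the picture. A call takes as long as a camera call. They do not tell look-alikes from the thing itself.
- masks_of(camera, query): "region" (480x640 bool, what is visible of it) and "extent" ([left, top, width, height] in pixels, round what is visible of it).
The state is a dict: "time_s": time; "joints": joint angles; "qvel": joint speeds; "effort": joint torques, N m; "position": TCP position; "tcp_rot": TCP orientation; "wrist_force": force on the tool from outside, world axes, zero at the start; "ft_torque": the same for the moment, N m; "grip_width": finger opening in m; "finger_force": force on a finger pad.
Only numpy, scipy, OpenCV 4.12 (cv2) and the standard library are available. Lean on these libraries where they do the work, as an engineer would, in place of code of your own. Each camera call takes 0.05 s, during which the arm holds its last target. There are 200 camera calls.

## Working session

There is one attempt and no reset: what is moved stays moved. The work goes in short steps, Python scripts to look and compute and a tool call to move; the robot and the scene stay as the last step left them, time stands still between calls to the robot, and variables do not carry over. Pictures are saved under pics/ and viewed, at most 10 in all, crops included, and the job is handed in when it is done.

Besides the shell and the picture viewer there is one more tool, called as a command line: name --argument value ..., lists and objects as JSON in quotes. carry_out: Moves the arm, as the interface text tells. Its arguments: {"type":"object","properties":{"moves":{"type":"array"},"force":{"type":"number"}},"required":["moves"]}

```bash
mkdir -p pics; cat > h.py <<'E'
import numpy as np, cv2
from station import robot, capture, camera_info, job, masks_of
def cloud(cam,d):
    c=camera_info(cam); f=240/np.tan(np.radians(c["fovy"])/2)
    v,u=np.mgrid[:480,:640]; P=np.stack([(u-c["cx"])/f*d,(v-c["cy"])/f*d,d],-1)
    return (P-np.array(c["t"]))@np.array(c["R"])
def save(n,im): cv2.imwrite("pics/"+n,im[:,:,::-1])
E
python3 - <<'E'
from h import *
np.set_printoptions(precision=3,suppress=True)
o=robot.get_obs(); print(o["time_s"],o["position"],o["tcp_rot"],o["grip_width"])
for cam in("side","top"):
    im,d=capture(cam); save(cam+"0.png",im); np.savez(cam+"0.npz",im=im,d=d); W=cloud(cam,d)
    c=camera_info(cam); print(cam,c["fovy"],c["R"],c["t"])
    for q in("cap","tank","oil_drop","stain_blue","carton","lever_a_tip"):
        for m in masks_of(cam,q):
            r=m["region"]&(d>0); p=W[r]
            if len(p): print(cam,q,round(m["conf"],2),m["extent"],np.median(p,0),p.min(0),p.max(0),np.median(im[r],0))
E
```

```text
0.0 [0.171 0.522 0.218] [[-0.951  0.311 -0.   ]
 [ 0.311  0.951 -0.001]
 [ 0.    -0.001 -1.   ]] 0.09296186036351986
side 47.38700153168173 [[-0.986 -0.164  0.005]
 [-0.082  0.468 -0.88 ]
 [ 0.142 -0.868 -0.475]] [0.487 0.12  1.473]
side cap 0.89 [337.1, 209.3, 36.8, 32.4] [ 0.451 -0.227  0.041] [ 0.38  -0.362 -0.001] [ 0.492 -0.209  0.096] [54. 97. 57.]
side cap 0.77 [303.8, 234.9, 22.1, 36.7] [ 0.523 -0.045  0.046] [ 0.501 -0.236 -0.002] [0.564 0.026 0.094] [ 55.  70. 118.]
side tank 0.63 [272.7, 277.2, 62.0, 67.9] [0.5   0.256 0.045] [ 0.429  0.111 -0.002] [0.585 0.307 0.143] [147. 150. 143.]
side tank 0.48 [307.0, 236.9, 18.9, 30.8] [ 0.523 -0.045  0.046] [ 0.501 -0.236 -0.002] [0.564 0.026 0.094] [ 55.  70. 118.]
side oil_drop 0.56 [315.5, 361.0, 18.4, 36.1] [0.418 0.469 0.043] [ 0.402  0.376 -0.004] [0.447 0.477 0.081] [83. 59. 47.]
side stain_blue 0.72 [237.1, 336.8, 34.5, 71.2] [0.547 0.511 0.081] [ 0.523  0.319 -0.002] [0.605 0.524 0.148] [ 84.  85. 122.]
side carton 0.77 [350.4, 194.6, 29.1, 24.8] [ 0.42  -0.414  0.038] [ 0.368 -0.524  0.001] [ 0.476 -0.376  0.046] [160.  4
[... 687 characters left out ...]
0.436 -0.013] [0.454 0.475 0.084] [119.   71.5  41. ]
top oil_drop 0.22 [312.5, 209.8, 51.1, 26.8] [ 0.518 -0.058  0.046] [ 0.497 -0.153 -0.008] [0.552 0.018 0.101] [ 64.  120.5 117. ]
top stain_blue 0.77 [150.8, 272.2, 28.1, 32.5] [0.534 0.484 0.103] [ 0.517  0.457 -0.001] [0.606 0.517 0.155] [ 62.  66. 119.]
top stain_blue 0.72 [228.3, 245.2, 50.4, 50.8] [0.488 0.23  0.045] [ 0.424  0.154 -0.003] [0.578 0.297 0.15 ] [252. 251. 250.]
top carton 0.56 [438.2, 180.3, 52.1, 44.6] [ 0.415 -0.452  0.04 ] [ 0.362 -0.543 -0.008] [ 0.495 -0.386  0.056] [185.  31.  50.]
top lever_a_tip 0.66 [383.1, 201.9, 13.9, 7.4] [ 0.508 -0.232  0.047] [ 0.484 -0.244 -0.004] [ 0.54  -0.222  0.063] [242. 202. 103.]
```

```bash
python3 - <<'E'
from h import *
t=np.load("top0.npz")["im"]; s=np.load("side0.npz")["im"]
a=cv2.resize(t[170:350,140:500],(720,360),interpolation=cv2.INTER_CUBIC)
save("t1.png",a)
b=np.hstack([cv2.resize(t[200:250,300:440],(784,280),interpolation=cv2.INTER_CUBIC)])
c=cv2.resize(s[195:285,270:410],(467,300),interpolation=cv2.INTER_CUBIC)
c=np.pad(c,((0,0),(0,784-467),(0,0)))
save("t2.png",np.vstack([b,c]))
E
```

```text
(no output)
```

View pics/t1.png

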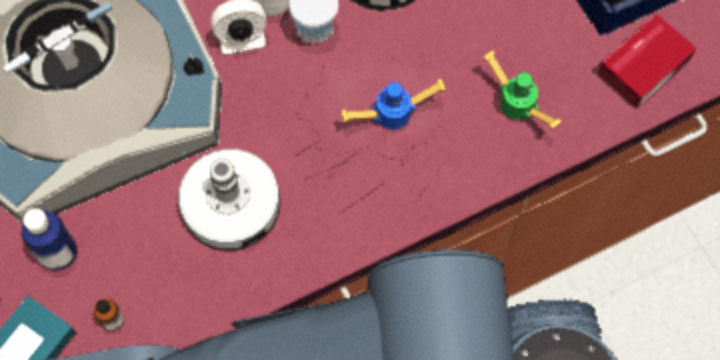

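View pics/t2.png

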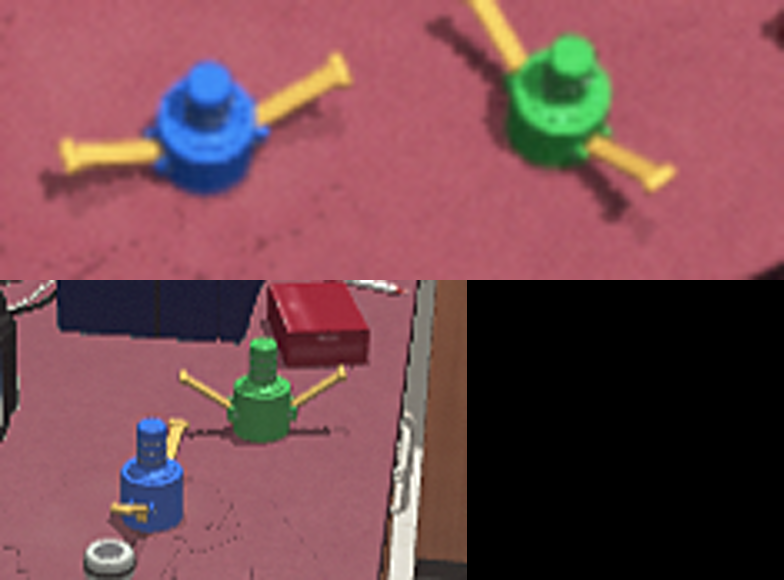

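The top view shows the blue cap at about (337,222), the green look-alike at (400,217), and the tank adaptor's top at about (252,252). Only the blue cap with brass levers fits the description. Next I measure it.

```bash
cat >> h.py <<'E'
from scipy.optimize import least_squares
def fitc(p,r):
    f=lambda c:np.hypot(p[:,0]-c[0],p[:,1]-c[1])-r
    s=least_squares(f,p[:,:2].mean(0),loss="soft_l1",f_scale=.002); return s.x,np.median(abs(s.fun))
E
python3 - <<'E'
from h import *
np.set_printoptions(precision=4,suppress=True)
for cam in("side","top"):
    z=np.load(cam+"0.npz"); im,d=z["im"].astype(int),z["d"]; W=cloud(cam,d)
    R,G,B=im[...,0],im[...,1],im[...,2]
    X,Y,Z=W[...,0],W[...,1],W[...,2]
    near=np.hypot(X-.52,Y+.055)<.12
    blue=near&(B>R+40)&(B>G+25)&(d>0); yel=near&(R>G+10)&(G>B+35)&(d>0)
    top=blue&(Z>.088); print(cam,"knobtop",top.sum(),W[top].mean(0) if top.any() else 0,W[blue][:,2].max())
    k=blue&(Z>.058)&(Z<.09); 
    if k.sum()>8: print(" knob side fit",k.sum(),fitc(W[k],.013))
    k=blue&(Z>.004)&(Z<.044)
    print(" body fit",k.sum(),fitc(W[k],.027))
    p=W[yel]; print(" yel",len(p))
    for s in(1,-1):
        q=p[(p[:,1]+.055)*s>0.02]; 
        if len(q): 
            t=q[np.argsort(-np.hypot(q[:,0]-.52,q[:,1]+.055))[:12]]; print("  ",s,len(q),q.mean(0),"tip",t.mean(0))
    n=(np.hypot(X-.5,Y-.23)<.1)&(d>0)
    t=n&(Z>.133)&(Z<.16); print(" port top",t.sum(),W[t].mean(0),W[t].min(0),W[t].max(0),"centroid via bbox",(W[t].min(0)+W[t].max(0))/2)
    t=n&(Z>.035)&(Z<.055); c=cv2.minEnclosingCircle(W[t][:,:2].astype(np.float32)); print(" can top",c,W[t][:,2].mean())
    t=n&(Z>.115)&(Z<.132);  print(" head side",t.sum(), fitc(W[t],.018) if t.sum()>4 else 0)
    t=n&(Z>.004)&(Z<.04);  print(" can side",t.sum(), fitc(W[t],.075) if t.sum()>4 else 0)
    t=(Z<.01)&(Z>-.02)&(np.hypot(X-.5,Y-.05)<.1); print(" table",np.median(Z[t]))
E
```

```text
side knobtop 36 [ 0.527  -0.0558  0.092 ] 0.09512344444633901
 knob side fit 63 (array([ 0.5278, -0.0603]), np.float64(0.0015023980237158924))
 body fit 178 (array([ 0.5284, -0.0595]), np.float64(0.0016192474922606427))
 yel 70
   1 25 [0.5351 0.0015 0.0414] tip [0.5387 0.0216 0.0536]
   -1 44 [ 0.5193 -0.1211  0.0481] tip [ 0.5183 -0.1342  0.0546]
 port top 125 [0.5048 0.2341 0.1389] [0.4882 0.2114 0.1332] [0.5234 0.2495 0.1428] centroid via bbox [0.5058 0.2305 0.138 ]
 can top ((0.5149834156036377, 0.22947518527507782), 0.08507682383060455) 0.045142626424445643
 head side 68 (array([0.5067, 0.2281]), np.float64(0.0014186667946750123))
 can side 846 (array([0.5069, 0.2272]), np.float64(0.0012753514484974623))
 table 0.00016771023122894333
top knobtop 44 [ 0.5224 -0.0623  0.0924] 0.10064226477153752
 knob side fit 64 (array([ 0.525 , -0.0637]), np.float64(0.0017483500297132215))
 body fit 102 (array([ 0.5261, -0.0635]), np.float64(0.0014387915143829894))
 yel 163
   1 75 [ 0.5361 -0.0067  0.046 ] tip [0.5482 0.0112 0.0903]
   -1 78 [ 0.5215 -0.1215  0.046 ] tip [ 0.5369 -0.141   0.0755]
 port top 114 [0.5009 0.2257 0.1395] [0.4832 0.2079 0.133 ] [0.5219 0.2435 0.15  ] centroid via bbox [0.5025 0.2257 0.1415]
 can top ((0.5121858716011047, 0.2303890883922577), 0.08795921504497528) 0.044537987540673674
 head side 25 (array([0.5044, 0.2243]), np.float64(0.0006270832779059037))
 can side 711 (array([0.5066, 0.2255]), np.float64(0.010896504038607063))
 table -0.0006426981170408183
```

```bash
cat >> h.py <<'E'
def plan(target,yaw,n,o=None):
    """rows [x y z cm, twist] to reach target with tool y at world angle yaw"""
    o=o or robot.get_obs(); p=np.array(o["position"],float); R=np.array(o["tcp_rot"])
    a0=np.arctan2(R[1,1],R[0,1]); da=(yaw-a0+np.pi)%(2*np.pi)-np.pi
    st=(np.array(target)-p)/n
    for i in range(n):
        a=a0+da*i/n; y=np.array([np.cos(a),np.sin(a),0]); x=np.array([-y[1],y[0],0])
        x=np.cross(y,[0,0,-1.])
        print([round(100*float(st@x),2),round(100*float(st@y),2),round(-100*float(st[2]),2),round(-da/n,3)])
E
python3 -c "
from h import *
plan([.527,-.062,.16],np.radians(-7.5),18)"
```

```text
[-2.89, -2.47, 0.33, np.float64(0.077)]
[-3.07, -2.24, 0.33, np.float64(0.077)]
[-3.24, -2.0, 0.33, np.float64(0.077)]
[-3.38, -1.75, 0.33, np.float64(0.077)]
[-3.5, -1.48, 0.33, np.float64(0.077)]
[-3.61, -1.21, 0.33, np.float64(0.077)]
[-3.69, -0.93, 0.33, np.float64(0.077)]
[-3.75, -0.64, 0.33, np.float64(0.077)]
[-3.79, -0.35, 0.33, np.float64(0.077)]
[-3.8, -0.06, 0.33, np.float64(0.077)]
[-3.8, 0.24, 0.33, np.float64(0.077)]
[-3.77, 0.53, 0.33, np.float64(0.077)]
[-3.72, 0.82, 0.33, np.float64(0.077)]
[-3.64, 1.1, 0.33, np.float64(0.077)]
[-3.55, 1.38, 0.33, np.float64(0.077)]
[-3.43, 1.64, 0.33, np.float64(0.077)]
[-3.29, 1.9, 0.33, np.float64(0.077)]
[-3.14, 2.15, 0.33, np.float64(0.077)]
```

carry_out --moves '[[[-1, -2.9, -2.5, 0, 0.077], [-1, -3.1, -2.2, 0, 0.077], [-1, -3.2, -2.0, 0, 0.077], [-1, -3.4, -1.75, 0, 0.077], [-1, -3.5, -1.5, 0, 0.077], [-1, -3.6, -1.2, 0, 0.077], [-1, -3.7, -0.9, 0, 0.077], [-1, -3.75, -0.65, 0, 0.077], [-1, -3.8, -0.35, 0, 0.077], [-1, -3.8, -0.05, 0, 0.077]]]'

```text
time_s: 1.7
position: [0.3697, 0.1965, 0.2189]
tcp_rot: [[-0.463, 0.886, 0.001], [0.886, 0.463, 0.0], [-0.0, 0.001, -1.0]]
wrist_force: [0.6, 1.1, 0.4]
grip_width: 0.0929
finger_force: 0.0
```

carry_out --moves '[[[-1, -3.8, 0.25, 0.3, 0.077], [-1, -3.8, 0.5, 0.5, 0.077], [-1, -3.7, 0.8, 0.6, 0.077], [-1, -3.65, 1.1, 0.7, 0.077], [-1, -3.55, 1.4, 0.8, 0.077], [-1, -3.4, 1.65, 0.9, 0.077], [-1, -3.3, 1.9, 0.9, 0.077], [-1, -3.1, 2.1, 0.9, 0.077], [-1, 0, 0, 0, 0], [-1, 0, 0, 0, 0]]]'

```text
time_s: 2.7
position: [0.5268, -0.062, 0.1623]
tcp_rot: [[0.131, 0.991, -0.001], [0.991, -0.131, 0.0], [0.0, -0.001, -1.0]]
wrist_force: [0.4, -0.0, 0.8]
grip_width: 0.0932
finger_force: 0.0
```

```bash
python3 -c "
from h import *
o=robot.get_obs();print(o['time_s'],o['position'],o['wrist_force'],o['tcp_rot'])
plan([.527,-.062,.051],np.radians(-7.5),5)
ims=[]
for cam,(u,v) in dict(side=(325,235),top=(337,222)).items():
    im,d=capture(cam); ims.append(cv2.resize(im[v-70:v+50,u-60:u+60],(400,400),interpolation=cv2.INTER_CUBIC))
save('a1.png',np.hstack(ims))"
```

```text
2.7 [ 0.52678903 -0.06197409  0.16227735] [ 0.37898114 -0.0343773   0.76502716] [[ 1.31225858e-01  9.91352112e-01 -8.74428719e-04]
 [ 9.91352476e-01 -1.31225621e-01  3.24003526e-04]
 [ 2.06454128e-04 -9.09384717e-04 -9.99999565e-01]]
[0.0, 0.0, 2.23, np.float64(-0.0)]
[0.0, 0.0, 2.23, np.float64(-0.0)]
[0.0, 0.0, 2.23, np.float64(-0.0)]
[0.0, 0.0, 2.23, np.float64(-0.0)]
[0.0, 0.0, 2.23, np.float64(-0.0)]
```

View pics/a1.png

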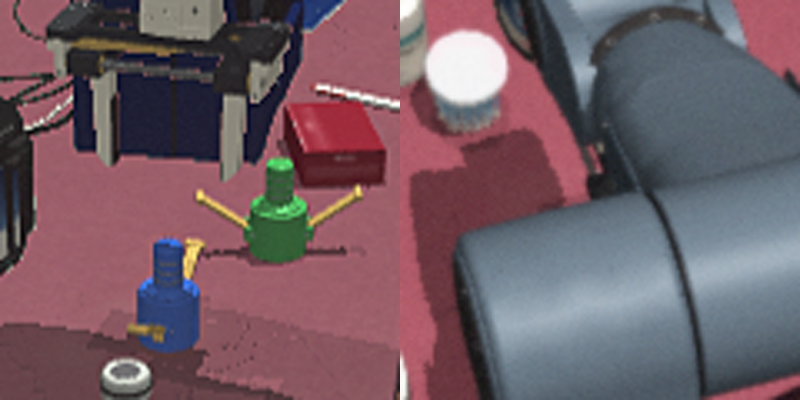

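The gripper straddles the blue knob (side view, about (168,260) in the crop), with the levers clear. Now I descend and close.

carry_out --moves '[[[-1, 0, 0, 2.5, 0], [-1, 0, 0, 2.5, 0], [-1, 0, 0, 2.5, 0], [-1, 0, 0, 2.4, 0], [-1, 0, 0, 1.0, 0], [-1, 0, 0, 0, 0], [0, 0, 0, 0, 0], [0.2, 0, 0, 0, 0], [0.4, 0, 0, 0, 0], [0.6, 0, 0, 0, 0]]]' --force 10

```text
time_s: 3.8
position: [0.5273, -0.0617, 0.0543]
tcp_rot: [[0.131, 0.991, 0.001], [0.991, -0.131, -0.0], [-0.0, 0.001, -1.0]]
wrist_force: [-0.1, -0.0, 0.2]
grip_width: 0.0658
finger_force: 0.0
```

carry_out --moves '[[[1, 0, 0, 0, 0], [1, 0, 0, 0, 0], [1, 0, 0, 0, 0], [1, 0, 0, 0, 0], [1, 0, 0, 0, 0], [1, 0, 0, 0, 0], [1, 0, 0, 0, 0], [1, 0, 0, 0, 0], [1, 0, 0, 0, 0], [1, 0, 0, 0, 0]]]'

```text
time_s: 4.8
position: [0.5271, -0.0617, 0.0536]
tcp_rot: [[0.131, 0.991, 0.0], [0.991, -0.131, -0.0], [-0.0, 0.0, -1.0]]
wrist_force: [2.1, 0.6, -1.1]
grip_width: 0.026
finger_force: 10.0
```

carry_out --moves '[[[1, 0, 0, 0, 0], [1, 0, 0, 0, 0], [1, 0, 0, 0, 0], [1, 0, 0, 0, 0], [1, 0, 0, 0, 0], [1, 0, 0, -1, 0], [1, 0, 0, -2, 0], [1, 0, 0, -3, 0], [1, 0, 0, 0, 0], [1, 0, 0, 0, 0]]]' --force 50

```text
time_s: 5.8
position: [0.5268, -0.0616, 0.1137]
tcp_rot: [[0.131, 0.991, 0.0], [0.991, -0.131, -0.0], [-0.0, 0.0, -1.0]]
wrist_force: [0.1, 0.6, -4.6]
grip_width: 0.0255
finger_force: 50.0
```

```bash
cat >> h.py <<'E'
def cap(cams=("side","top")):
    for cam in cams:
        im,d=capture(cam); np.savez(cam+"1.npz",im=im,d=d); W=cloud(cam,d); o=np.array(robot.get_obs()["position"])
        i=im.astype(int); R,G,B=i[...,0],i[...,1],i[...,2]
        nr=(np.linalg.norm(W-o+[0,0,.02],axis=2)<.12)&(d>0)
        b=nr&(B>R+40)&(B>G+25); zb=W[b][:,2]; k=b&(W[...,2]<o[2]-.006)
        print(cam,b.sum(),"body fit",fitc(W[k],.027) if k.sum()>10 else 0,"z",zb.min() if len(zb) else 0)
        ye=W[nr&(R>G+10)&(G>B+35)]
        for s in(1,-1):
            q=ye[(ye[:,1]-o[1])*s>.03]
            if len(q): print("  lever",s,len(q),q.mean(0))
E
python3 -c "
from h import *
np.set_printoptions(precision=4,suppress=True)
o=robot.get_obs();print(o['position'],o['wrist_force'],o['ft_torque'],o['grip_width'],o['finger_force'])
cap()
plan([.5055,.2262,.215],np.radians(-7.5),8)"
```

```text
[ 0.5268 -0.0616  0.1137] [ 0.0621  0.6266 -4.6042] [-0.0408  0.1505 -0.0473] 0.02550889864875586 49.99974628910422
side 391 body fit (array([ 0.5279, -0.0598]), np.float64(0.0018987703053548292)) z 0.0603484365281422
  lever 1 25 [0.5337 0.0024 0.1016]
  lever -1 1 [ 0.5086 -0.1338  0.116 ]
top 0 body fit 0 z 0
[3.53, -0.73, -1.28, np.float64(-0.0)]
[3.53, -0.73, -1.28, np.float64(-0.0)]
[3.53, -0.73, -1.28, np.float64(-0.0)]
[3.53, -0.73, -1.28, np.float64(-0.0)]
[3.53, -0.73, -1.28, np.float64(-0.0)]
[3.53, -0.73, -1.28, np.float64(-0.0)]
[3.53, -0.73, -1.28, np.float64(-0.0)]
[3.53, -0.73, -1.28, np.float64(-0.0)]
```

carry_out --moves '[[[1, 0, 0, -2.5, 0], [1, 0, 0, -3.5, 0], [1, 0, 0, -3.5, 0], [1, 2.2, -0.4, 0, 0], [1, 4.0, -0.85, 0, 0], [1, 4.0, -0.85, 0, 0], [1, 4.0, -0.85, 0, 0], [1, 4.0, -0.85, 0, 0], [1, 4.0, -0.85, 0, 0], [1, 4.0, -0.85, 0, 0]]]'

```text
time_s: 6.9
position: [0.5057, 0.2067, 0.2072]
tcp_rot: [[0.131, 0.991, -0.002], [0.991, -0.131, -0.001], [-0.001, -0.002, -1.0]]
wrist_force: [0.9, -0.6, -3.9]
grip_width: 0.025
finger_force: 53.1
```

carry_out --moves '[[[1, 2.0, -0.35, 0, 0], [1, 0, 0, 0, 0], [1, 0, 0, 0, 0], [1, 0, 0, 0, 0], [1, 0, 0, 0, 0], [1, 0, 0, 0, 0], [1, 0, 0, 0, 0], [1, 0, 0, 0, 0], [1, 0, 0, 0, 0], [1, 0, 0, 0, 0]]]'

```text
time_s: 7.9
position: [0.5058, 0.2255, 0.2087]
tcp_rot: [[0.131, 0.991, 0.0], [0.991, -0.131, 0.0], [0.0, 0.0, -1.0]]
wrist_force: [0.6, -0.5, -4.0]
grip_width: 0.0252
finger_force: 53.1
```

```bash
python3 -c "
from h import *
np.set_printoptions(precision=4,suppress=True)
o=robot.get_obs();print(o['position'],o['wrist_force'],o['ft_torque'],o['grip_width'])
cap()
ims=[]
for cam in ('side','top'):
    z=np.load(cam+'1.npz');im=z['im'];W=cloud(cam,z['d']);X,Y,Z=np.moveaxis(W,2,0);n=(np.hypot(X-.5055,Y-.227)<.1)&(z['d']>0)
    t=n&(Z>.05)&(Z<.138)&(np.hypot(X-.5055,Y-.227)<.03);print(cam,'port',t.sum(),fitc(W[t&(Z>.12)],.018) if (t&(Z>.12)).sum()>5 else 0, fitc(W[t&(Z<.085)],.018) if (t&(Z<.085)).sum()>5 else 0)
    u,v=dict(side=(303,300),top=(255,260))[cam]; ims.append(cv2.resize(im[v-60:v+60,u-60:u+60],(400,400),interpolation=cv2.INTER_CUBIC))
save('a2.png',np.hstack(ims))
plan([.5056,.2260,.2],np.radians(-7.5),1)"
```

```text
[0.5058 0.2255 0.2087] [ 0.5529 -0.4652 -3.9837] [-0.0828  0.1067 -0.0115] 0.025192058454500437
side 609 body fit (array([0.5062, 0.2273]), np.float64(0.0011044823104119673)) z 0.15566833653537837
  lever 1 43 [0.5133 0.2905 0.1984]
  lever -1 2 [0.4865 0.156  0.2119]
top 0 body fit 0 z 0
  lever 1 74 [0.5111 0.2841 0.1993]
side port 574 (array([0.5057, 0.228 ]), np.float64(0.0009748830639592383)) (array([0.506 , 0.2293]), np.float64(0.001991906072294755))
top port 187 0 (array([0.5018, 0.2265]), np.float64(0.003351289082717094))
[0.04, -0.02, 0.86, np.float64(0.0)]
```

View pics/a2.png

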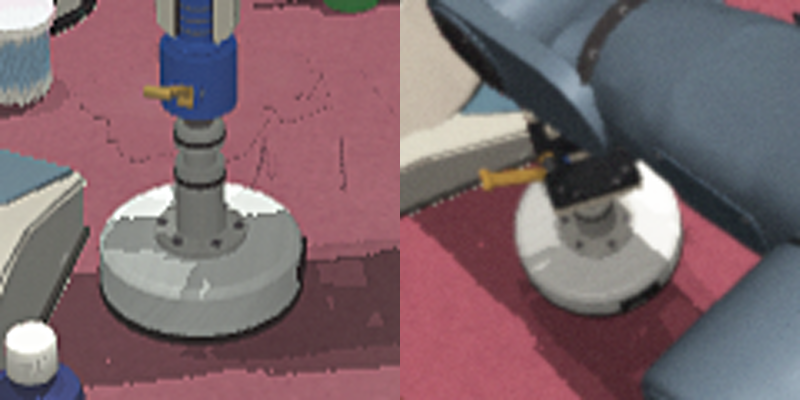

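The cap hangs directly over the adaptor: both are centred at column 199 of the left crop, and the fit agrees to within 1 mm. I'll feel down onto it.

carry_out --moves '[[[1, 0.05, 0, 0.5, 0], [1, 0, 0, 0.5, 0], [1, 0, 0, 0.3, 0], [1, 0, 0, 0.1, 0], [1, 0, 0, 0.1, 0], [1, 0, 0, 0.1, 0], [1, 0, 0, 0.1, 0], [1, 0, 0, 0.1, 0], [1, 0, 0, 0, 0], [1, 0, 0, 0, 0]]]' --force 60

```text
time_s: 9.0
position: [0.5059, 0.2261, 0.1906]
tcp_rot: [[0.131, 0.991, -0.0], [0.991, -0.131, -0.0], [-0.0, -0.0, -1.0]]
wrist_force: [0.3, 0.1, -3.8]
grip_width: 0.0249
finger_force: 65.4
```

carry_out --moves '[[[1, 0, 0, 0.1, 0], [1, 0, 0, 0.1, 0], [1, 0, 0, 0.1, 0], [1, 0, 0, 0.1, 0], [1, 0, 0, 0.1, 0], [1, 0, 0, 0.1, 0], [1, 0, 0, 0.1, 0], [1, 0, 0, 0.1, 0], [1, 0, 0, 0.1, 0], [1, 0, 0, 0, 0]]]'

```text
time_s: 10.0
position: [0.5064, 0.2265, 0.1825]
tcp_rot: [[0.131, 0.991, 0.002], [0.991, -0.131, 0.001], [0.001, 0.002, -1.0]]
wrist_force: [-0.7, 1.6, 3.8]
grip_width: 0.0255
finger_force: 65.4
```

carry_out --moves '[[[1, 0, 0, 0.2, 0], [1, 0, 0, 0.2, 0], [1, 0, 0, 0.2, 0], [1, 0, 0, 0.2, 0], [1, 0, 0, 0.2, 0], [1, 0, 0, 0.2, 0], [1, 0, 0, 0.2, 0], [1, 0, 0, 0.2, 0], [1, 0, 0, 0.2, 0], [1, 0, 0, 0, 0]]]'

```text
time_s: 11.0
position: [0.5062, 0.2264, 0.1638]
tcp_rot: [[0.131, 0.991, 0.001], [0.991, -0.131, 0.001], [0.001, 0.001, -1.0]]
wrist_force: [1.3, 3.2, -1.7]
grip_width: 0.0249
finger_force: 65.3
```

carry_out --moves '[[[1, 0, 0, 0.2, 0], [1, 0, 0, 0.1, 0], [1, 0, 0, 0.1, 0], [1, 0, 0, 0.1, 0], [1, 0, 0, 0.1, 0], [1, 0, 0, 0, 0], [1, 0, 0, 0, 0], [1, 0, 0, 0, 0], [1, 0, 0, 0, 0], [1, 0, 0, 0, 0]]]'

```text
time_s: 12.0
position: [0.5061, 0.2262, 0.1578]
tcp_rot: [[0.131, 0.991, 0.001], [0.991, -0.131, 0.0], [0.0, 0.001, -1.0]]
wrist_force: [1.6, 4.2, 3.2]
grip_width: 0.0248
finger_force: 65.4
```

carry_out --moves '[[[1, 0, 0, 0.1, 0], [1, 0, 0, 0.1, 0], [1, 0, 0, 0.1, 0], [1, 0, 0, 0.1, 0], [1, 0, 0, 0, 0], [1, 0, 0, 0, 0], [1, 0, 0, 0, 0], [1, 0, 0, 0, 0], [1, 0, 0, 0, 0], [1, 0, 0, 0, 0]]]'

```text
time_s: 13.0
position: [0.506, 0.2262, 0.1539]
tcp_rot: [[0.131, 0.991, 0.0], [0.991, -0.131, 0.0], [0.0, 0.0, -1.0]]
wrist_force: [0.1, 3.4, 6.2]
grip_width: 0.0252
finger_force: 65.4
```

carry_out --moves '[[[1, 0, 0, 0.05, 0], [1, 0, 0, 0, 0], [1, 0, 0, 0.05, 0], [1, 0, 0, 0, 0], [1, 0, 0, 0, 0], [1, 0, 0, 0, 0], [1, 0, 0, 0, 0], [1, 0, 0, 0, 0], [1, 0, 0, 0, 0], [1, 0, 0, 0, 0]]]'

```text
time_s: 14.0
position: [0.506, 0.2262, 0.1534]
tcp_rot: [[0.131, 0.991, 0.001], [0.991, -0.131, 0.0], [0.0, 0.0, -1.0]]
wrist_force: [-1.2, 2.8, 11.1]
grip_width: 0.0252
finger_force: 65.4
```

carry_out --moves '[[[1, 0, 0, 0.05, 0], [1, 0, 0, 0, 0], [1, 0, 0, 0.05, 0], [1, 0, 0, 0, 0], [1, 0, 0, 0, 0], [1, 0, 0, 0, 0], [1, 0, 0, 0, 0], [1, 0, 0, 0, 0], [1, 0, 0, 0, 0], [1, 0, 0, 0, 0]]]'

```text
time_s: 15.0
position: [0.5061, 0.2263, 0.1528]
tcp_rot: [[0.131, 0.991, 0.001], [0.991, -0.131, 0.001], [0.001, 0.001, -1.0]]
wrist_force: [-3.3, 3.0, 13.6]
grip_width: 0.0249
finger_force: 62.6
```

carry_out --moves '[[[1, 0, 0, 0.05, 0], [1, 0, 0, 0, 0], [1, 0, 0, 0, 0], [1, 0, 0, 0, 0], [1, 0, 0, 0, 0], [1, 0, 0, 0, 0], [1, 0, 0, 0, 0], [1, 0, 0, 0, 0], [1, 0, 0, 0, 0], [1, 0, 0, 0, 0]]]'

```text
time_s: 16.0
position: [0.5062, 0.2263, 0.1525]
tcp_rot: [[0.131, 0.991, 0.001], [0.991, -0.131, 0.001], [0.001, 0.001, -1.0]]
wrist_force: [-2.6, 3.4, 14.4]
grip_width: 0.025
finger_force: 62.6
```

carry_out --moves '[[[1, 0, 0, 0.05, 0], [1, 0, 0, 0, 0], [1, 0, 0, 0.05, 0], [1, 0, 0, 0, 0], [1, 0, 0, 0, 0], [1, 0, 0, 0, 0], [1, 0, 0, 0, 0], [1, 0, 0, 0, 0], [1, 0, 0, 0, 0], [1, 0, 0, 0, 0]]]'

```text
time_s: 17.0
position: [0.5063, 0.2264, 0.1516]
tcp_rot: [[0.131, 0.991, 0.001], [0.991, -0.131, 0.001], [0.001, 0.001, -1.0]]
wrist_force: [-3.5, 4.4, 17.1]
grip_width: 0.0247
finger_force: 62.7
```

carry_out --moves '[[[1, 0, 0, 0.05, 0], [1, 0, 0, 0, 0], [1, 0, 0, 0, 0], [1, 0, 0, 0, 0], [1, 0, 0, 0, 0], [1, 0, 0, 0, 0], [1, 0, 0, 0, 0], [1, 0, 0, 0, 0], [1, 0, 0, 0, 0], [1, 0, 0, 0, 0]]]'

```text
time_s: 18.0
position: [0.5063, 0.2264, 0.1515]
tcp_rot: [[0.131, 0.991, 0.001], [0.991, -0.131, 0.001], [0.001, 0.001, -1.0]]
wrist_force: [-4.8, 2.9, 21.1]
grip_width: 0.0252
finger_force: 62.7
```

carry_out --moves '[[[1, 0, 0, 0.05, 0], [1, 0, 0, 0, 0], [1, 0, 0, 0.05, 0], [1, 0, 0, 0, 0], [1, 0, 0, 0, 0], [1, 0, 0, 0, 0], [1, 0, 0, 0, 0], [1, 0, 0, 0, 0], [1, 0, 0, 0, 0], [1, 0, 0, 0, 0]]]'

```text
time_s: 19.0
position: [0.5063, 0.2265, 0.1514]
tcp_rot: [[0.131, 0.991, 0.002], [0.991, -0.131, 0.001], [0.001, 0.002, -1.0]]
wrist_force: [-8.6, 1.3, 31.0]
grip_width: 0.0252
finger_force: 62.9
```

carry_out --moves '[[[1, 0, 0, 0.05, 0], [1, 0, 0, 0, 0], [1, 0, 0, 0, 0], [1, 0, 0, 0, 0], [1, 0, 0, 0, 0], [1, 0, 0, 0, 0], [1, 0, 0, 0, 0], [1, 0, 0, 0, 0], [1, 0, 0, 0, 0], [1, 0, 0, 0, 0]]]'

```text
time_s: 20.0
position: [0.5064, 0.2265, 0.1514]
tcp_rot: [[0.131, 0.991, 0.002], [0.991, -0.131, 0.001], [0.001, 0.002, -1.0]]
wrist_force: [-11.3, -0.7, 35.8]
grip_width: 0.0253
finger_force: 63.0
```

carry_out --moves '[[[1, 0, 0, -0.1, 0], [1, 0, 0, -0.2, 0], [1, 0, 0, 0, 0], [0.3, 0, 0, 0, 0], [0, 0, 0, 0, 0], [-0.4, 0, 0, 0, 0], [-0.4, 0, 0, 0, 0], [-0.4, 0, 0, -0.5, 0], [-0.4, 0, 0, -1.5, 0], [-0.4, 0, 0, -2, 0]]]'

```text
time_s: 21.0
position: [0.5055, 0.2258, 0.1912]
tcp_rot: [[0.131, 0.991, -0.002], [0.991, -0.131, -0.001], [-0.001, -0.001, -1.0]]
wrist_force: [-0.6, -0.4, 0.4]
grip_width: 0.065
finger_force: 0.0
```

carry_out --moves '[[[-0.4, 0, 0, -2, 0], [-0.2, 1.5, 0, -1, 0], [1, 3.0, 0, 0, 0], [1, 3.4, 0, 0, 0], [1, 0, 0, 0, 0], [1, 0, 0, 0, 0], [1, 0, 0, 0, 0], [1, 0, 0, 0, 0], [1, 0, 0, 0, 0], [1, 0, 0, 0, 0]]]' --force 20

```text
time_s: 22.0
position: [0.5163, 0.304, 0.2213]
tcp_rot: [[0.131, 0.991, 0.0], [0.991, -0.131, 0.0], [0.0, 0.0, -1.0]]
wrist_force: [0.9, -0.1, 0.0]
grip_width: 0.0013
finger_force: 0.0
```

```bash
python3 -c "
from h import *
np.set_printoptions(precision=4,suppress=True)
o=robot.get_obs();print(o['time_s'],o['position'],o['wrist_force'],o['ft_torque'],o['grip_width'])
ims=[]
for cam in ('side','top'):
    im,d=capture(cam);W=cloud(cam,d);X,Y,Z=np.moveaxis(W,2,0);r=np.hypot(X-.5055,Y-.227);n=(r<.12)&(d>0)
    i=im.astype(int); R,G,B=np.moveaxis(i,2,0)
    b=n&(B>R+40)&(B>G+25); print(cam,b.sum(),'zmax',np.sort(W[b][:,2])[-15:].mean() if b.any() else 0)
    k=b&(Z>.1)&(Z<.143); print(fitc(W[k],.027) if k.sum()>9 else 0)
    y=n&(R>G+10)&(G>B+35)
    for s in (1,-1):
        q=y&((Y-.227)*s>.02)
        if q.any(): print(' lever',s,q.sum(),W[q].mean(0),W[q][np.argsort(-r[q])[:10]].mean(0))
    u,v=dict(side=(303,290),top=(255,250))[cam]; ims.append(cv2.resize(im[v-60:v+60,u-60:u+60],(400,400),interpolation=cv2.INTER_CUBIC))
save('a3.png',np.hstack(ims))"
```

```text
22.0 [0.5163 0.304  0.2213] [ 0.8564 -0.1352  0.0035] [-0.0735  0.0987 -0.0032] 0.0012949220281231056
side 621 zmax 0.19415656594022612
(array([0.5067, 0.2285]), np.float64(0.0011981911024173085))
 lever 1 169 [0.5144 0.3152 0.282 ] [0.4827 0.3398 0.3283]
 lever -1 71 [0.4969 0.1665 0.1466] [0.4954 0.1514 0.1536]
top 74 zmax 0.14669702575653254
(array([0.5049, 0.2258]), np.float64(0.001203970617020468))
 lever 1 17 [0.5078 0.2648 0.1389] [0.5067 0.2705 0.1478]
```

View pics/a3.png

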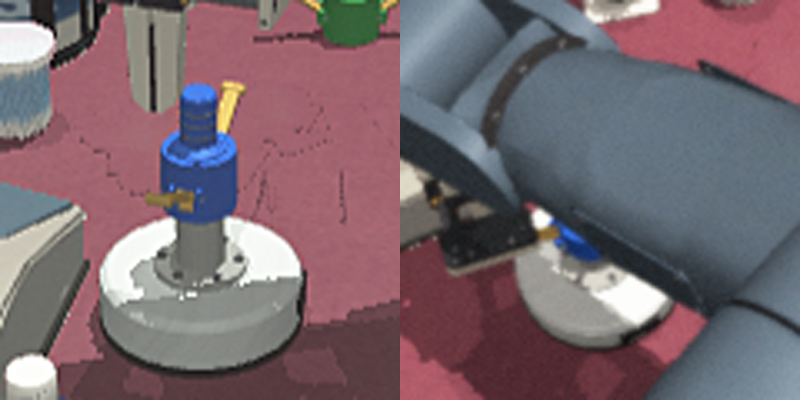

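carry_out --moves '[[[1, 0, 0, 2.5, 0], [1, 0, 0, 2.5, 0], [1, 0, 0, 0.6, 0], [1, 0.1, 0, 0.65, 0], [1, 0.1, 0, 0.65, 0], [1, 0.1, 0, 0.65, 0], [1, 0.1, 0, 0.65, 0], [1, 0.1, 0, 0.65, 0], [1, 0.1, 0, 0.65, 0], [1, 0, 0, 0, 0]]]' --force 30

```text
time_s: 23.1
position: [0.5169, 0.3103, 0.1255]
tcp_rot: [[0.13, 0.991, -0.001], [0.991, -0.13, -0.0], [-0.001, -0.0, -1.0]]
wrist_force: [0.6, -0.1, 0.9]
grip_width: 0.0002
finger_force: 0.4
```

```bash
cat >> h.py <<'E'
def look(n=None):
    o=robot.get_obs();print(o['time_s'],o['position'],o['wrist_force'],o['ft_torque'])
    ims=[]
    for cam in ('side','top'):
        im,d=capture(cam);W=cloud(cam,d);X,Y,Z=np.moveaxis(W,2,0);r=np.hypot(X-.506,Y-.227);m=(r<.11)&(d>0)&(Z>.055)&(Z<.2)
        R,G,B=np.moveaxis(im.astype(int),2,0)
        y=m&(R>G+10)&(G>B+35)
        for s in (1,-1):
            q=y&((Y-.227)*s>.02)
            if q.sum()>3:
                far=np.argsort(-abs(Y[q]-.227))[:10]; print(cam,' lever',s,q.sum(),W[q].mean(0),'far',W[q][far].mean(0))
        u,v=dict(side=(303,290),top=(255,250))[cam]; ims.append(cv2.resize(im[v-60:v+60,u-60:u+60],(400,400),interpolation=cv2.INTER_CUBIC))
    if n: save(n,np.hstack(ims))
E
python3 -c "
from h import *
np.set_printoptions(precision=4,suppress=True)
look('a4.png')"
```

```text
23.1 [0.5169 0.3103 0.1255] [ 0.564  -0.0817  0.9365] [0.0702 0.0032 0.0133]
side  lever 1 20 [0.5105 0.2812 0.1228] far [0.5129 0.3029 0.1231]
side  lever -1 34 [0.4951 0.169  0.1468] far [0.492  0.155  0.1553]
```

View pics/a4.png

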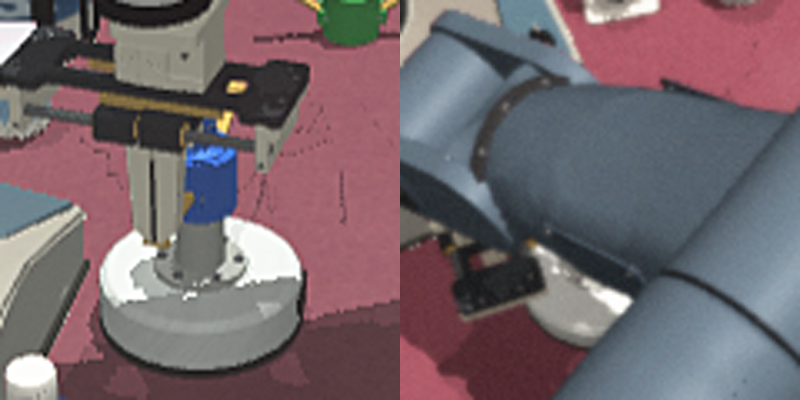

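The side view shows lever_a under the fingertips at about (155,240), roughly horizontal. It is following the push, so I continue down the arc.

carry_out --moves '[[[1, 0, 0, 0.35, 0], [1, 0, 0, 0.35, 0], [1, 0, 0, 0.35, 0], [1, 0, 0, 0.35, 0], [1, -0.05, 0, 0.35, 0], [1, -0.1, 0, 0.35, 0], [1, -0.2, 0, 0.35, 0], [1, -0.2, 0, 0.3, 0], [1, -0.2, 0, 0.3, 0], [1, -0.2, 0, 0.3, 0]]]'

```text
time_s: 24.2
position: [0.5158, 0.3012, 0.0924]
tcp_rot: [[0.131, 0.991, 0.0], [0.991, -0.131, 0.001], [0.001, 0.0, -1.0]]
wrist_force: [0.8, 6.1, 1.4]
grip_width: -0.0
finger_force: 2.1
```

```bash
python3 -c "
from h import *
np.set_printoptions(precision=4,suppress=True)
look('a5.png')"
```

```text
24.2 [0.5158 0.3012 0.0924] [0.8012 6.1172 1.4406] [0.8848 0.0063 0.0397]
side  lever 1 20 [0.5123 0.3005 0.1099] far [0.5139 0.3154 0.1202]
side  lever -1 19 [0.4924 0.1574 0.1544] far [0.4919 0.1543 0.1555]
```

View pics/a5.png

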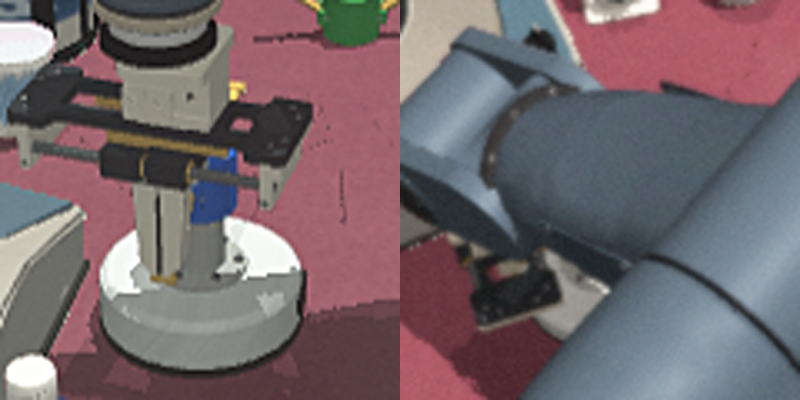

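carry_out --moves '[[[1, -0.15, 0, 0.25, 0], [1, -0.15, 0, 0.25, 0], [1, -0.2, 0, 0.25, 0], [1, -0.2, 0, 0.25, 0], [1, -0.2, 0, 0.2, 0], [1, 0, 0, 0, 0], [1, 0, 0, 0, 0], [1, 0, 0, 0, 0], [1, 0, 0, 0, 0], [1, 0, 0, 0, 0]]]'

```text
time_s: 25.3
position: [0.5145, 0.2919, 0.0805]
tcp_rot: [[0.131, 0.991, -0.0], [0.991, -0.131, -0.0], [-0.0, -0.0, -1.0]]
wrist_force: [-0.5, 0.3, 0.4]
grip_width: 0.0003
finger_force: 0.3
```

carry_out --moves '[[[1, -0.15, 0, 0.15, 0], [1, -0.15, 0, 0.15, 0], [1, -0.15, 0, 0.1, 0], [1, -0.15, 0, 0.1, 0], [1, 0, 0, 0, 0], [1, 0, 0, 0, 0], [1, 0, 0, 0, 0], [1, 0, 0, 0, 0], [1, 0, 0, 0, 0], [1, 0, 0, 0, 0]]]'

```text
time_s: 26.3
position: [0.515, 0.2882, 0.0771]
tcp_rot: [[0.131, 0.991, 0.004], [0.991, -0.131, 0.004], [0.005, 0.003, -1.0]]
wrist_force: [-1.0, 12.2, 9.9]
grip_width: 0.0004
finger_force: 7.4
```

```bash
python3 -c "
from h import *
np.set_printoptions(precision=4,suppress=True)
o=robot.get_obs(); print(o['position'],o['wrist_force'],o['ft_torque'])
im,d=capture('side');W=cloud('side',d);X,Y,Z=np.moveaxis(W,2,0)
c=camera_info('side');f=240/np.tan(np.radians(c['fovy'])/2)
def px(p): q=np.array(c['R'])@p+c['t']; return q[:2]/q[2]*f+[c['cx'],c['cy']]
u=np.array([.131,.991,0]);C=np.array([.5067,.2285,.098])
for ph in (-30,-40,-45,-50,-55):
    a=np.radians(ph);print(ph,[px(C+u*(.025+.061*np.cos(a))+np.array([0,0,.0224+.061*np.sin(a)])+s*np.array([.991,-.131,0])) for s in(-.009,.009)])
R,G,B=np.moveaxis(im.astype(int),2,0)
y=(R>G+10)&(G>B+35);y[:300]=0;y[340:]=0;y[:,:260]=0;y[:,330:]=0
v,w=np.nonzero(y);print(len(v),v.min(),v.max(),w.min(),w.max(),v.mean(),w.mean(),W[y].mean(0))
save('a6.png',cv2.resize(im[250:350,250:350],(600,600),interpolation=cv2.INTER_CUBIC))"
```

```text
[0.515  0.2882 0.0771] [-0.9547 12.1762  9.861 ] [2.0292 0.0685 0.022 ]
-30 [array([295.0187, 312.6578]), array([287.5365, 311.2926])]
-40 [array([295.9934, 314.3377]), array([288.5632, 312.9765])]
-45 [array([296.5513, 314.8806]), array([289.148 , 313.5227])]
-50 [array([297.1498, 315.2222]), array([289.7738, 313.8685])]
-55 [array([297.7837, 315.3624]), array([290.4351, 314.0136])]
8 314 316 292 297 315.0 295.75 [0.5104 0.2894 0.0711]
```

View pics/a6.png

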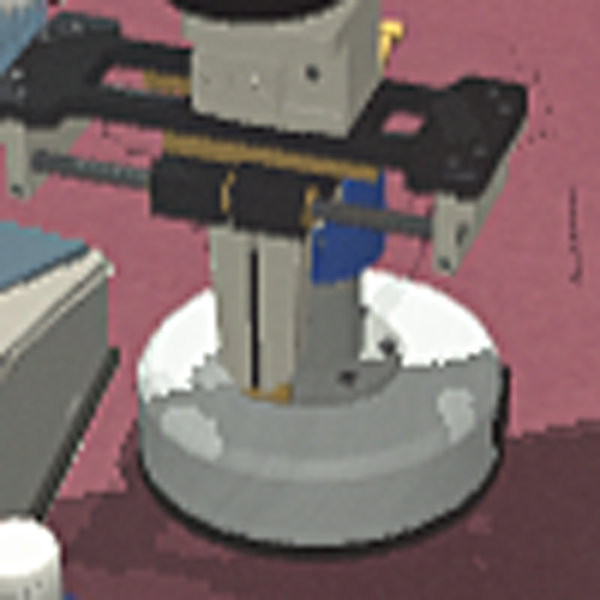

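carry_out --moves '[[[1, -0.05, 0, 0.05, 0], [1, 0, 0, 0, 0], [1, 0, 0, 0, 0], [1, 0, 0, 0, 0], [1, 0, 0, 0, 0], [1, 0, 0, 0, 0], [1, 0, 0, 0, 0], [1, 0, 0, 0, 0], [1, 0, 0, 0, 0], [1, 0, 0, 0, 0]]]'

```text
time_s: 27.35
position: [0.5152, 0.2881, 0.077]
tcp_rot: [[0.131, 0.991, 0.005], [0.991, -0.131, 0.005], [0.006, 0.004, -1.0]]
wrist_force: [0.1, 13.5, 11.7]
grip_width: 0.0005
finger_force: 8.6
```

carry_out --moves '[[[1, 0.2, 0, -0.2, 0], [1, 0.8, 0, 0, 0], [1, 2.0, 0, -1.5, 0], [1, 0, 0, -3.5, 0], [1, 0, 0, -4, 0], [1, 0, 0, -4, 0], [1, -0.8, 0, -2, 0], [1, -4.0, 0, 0, 0], [1, -4.0, 0, 0, 0], [1, -4.0, 0, 0, 0]]]'

```text
time_s: 28.35
position: [0.5002, 0.1871, 0.2267]
tcp_rot: [[0.13, 0.992, -0.001], [0.992, -0.13, -0.001], [-0.001, -0.001, -1.0]]
wrist_force: [1.0, 0.6, 1.1]
grip_width: 0.0005
finger_force: 0.0
```

carry_out --moves '[[[1, -3.0, 0, 0, 0], [1, -1.0, 0, 0, 0], [1, 0, 0, 0, 0], [1, 0, 0, 0, 0], [1, 0, 0, 0, 0], [1, 0, 0, 0, 0], [1, 0, 0, 0, 0], [1, 0, 0, 0, 0], [1, 0, 0, 0, 0], [1, 0, 0, 0, 0]]]'

```text
time_s: 29.35
position: [0.4957, 0.1487, 0.2271]
tcp_rot: [[0.131, 0.991, -0.0], [0.991, -0.131, -0.0], [-0.0, -0.0, -1.0]]
wrist_force: [0.1, 0.4, 0.6]
grip_width: 0.0008
finger_force: 0.0
```

```bash
python3 -c "
from h import *
np.set_printoptions(precision=4,suppress=True)
u=np.array([.131,.991,0]);C=np.array([.506,.2263,0])
look('a7.png'); o=robot.get_obs();print('r',(o['position']-C)@u, 'side',(o['position']-C)@[.991,-.131,0])"
```

```text
29.35 [0.4957 0.1487 0.2271] [0.1101 0.3591 0.5638] [-0.0712  0.0382 -0.0008]
side  lever 1 139 [0.5127 0.2725 0.095 ] far [0.5148 0.289  0.0714]
side  lever -1 74 [0.4957 0.1691 0.1499] far [0.4946 0.1543 0.1578]
top  lever 1 43 [0.5108 0.2727 0.0875] far [0.511  0.2832 0.0722]
top  lever -1 31 [0.4969 0.1854 0.135 ] far [0.4958 0.1772 0.1401]
r -0.07823942071560044 side -5.0197664336726154e-05
```

View pics/a7.png

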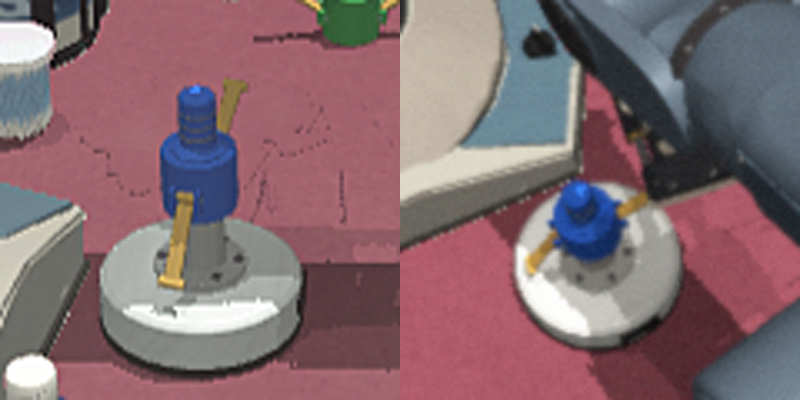

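Lever_a is down (side crop tip about (172,282)), the cap is upright, and lever_b is still up. I repeat the same motion mirrored.

carry_out --moves '[[[1, 0, 0, 2.5, 0], [1, 0, 0, 2.7, 0], [1, 0, 0, 1.0, 0], [1, -0.1, 0, 0.65, 0], [1, -0.1, 0, 0.65, 0], [1, -0.1, 0, 0.65, 0], [1, -0.1, 0, 0.65, 0], [1, -0.1, 0, 0.65, 0], [1, -0.1, 0, 0.65, 0], [1, 0, 0, 0, 0]]]'

```text
time_s: 30.45
position: [0.495, 0.1427, 0.1258]
tcp_rot: [[0.131, 0.991, 0.0], [0.991, -0.131, 0.0], [0.0, 0.0, -1.0]]
wrist_force: [0.1, -1.0, -0.2]
grip_width: 0.0006
finger_force: 0.1
```

carry_out --moves '[[[1, 0, 0, 0.35, 0], [1, 0, 0, 0.35, 0], [1, 0, 0, 0.35, 0], [1, 0, 0, 0.35, 0], [1, 0.05, 0, 0.35, 0], [1, 0.1, 0, 0.35, 0], [1, 0.2, 0, 0.35, 0], [1, 0.2, 0, 0.3, 0], [1, 0.2, 0, 0.3, 0], [1, 0.2, 0, 0.3, 0]]]'

```text
time_s: 31.45
position: [0.4959, 0.152, 0.0921]
tcp_rot: [[0.131, 0.991, -0.001], [0.991, -0.131, -0.001], [-0.001, -0.001, -1.0]]
wrist_force: [-0.3, -4.2, 1.1]
grip_width: 0.0008
finger_force: 2.0
```

carry_out --moves '[[[1, 0.15, 0, 0.25, 0], [1, 0.15, 0, 0.25, 0], [1, 0.2, 0, 0.25, 0], [1, 0.2, 0, 0.25, 0], [1, 0.2, 0, 0.2, 0], [1, 0, 0, 0, 0], [1, 0, 0, 0, 0], [1, 0, 0, 0, 0], [1, 0, 0, 0, 0], [1, 0, 0, 0, 0]]]'

```text
time_s: 32.45
position: [0.4972, 0.1611, 0.0806]
tcp_rot: [[0.131, 0.991, -0.0], [0.991, -0.131, 0.0], [-0.0, -0.0, -1.0]]
wrist_force: [-0.7, -0.5, 0.9]
grip_width: 0.0009
finger_force: 0.2
```

carry_out --moves '[[[1, 0.1, 0, 0.1, 0], [1, 0.1, 0, 0.1, 0], [1, 0.1, 0, 0.1, 0], [1, 0.1, 0, 0.1, 0], [1, 0, 0, 0, 0], [1, 0, 0, 0, 0], [1, 0, 0, 0, 0], [1, 0, 0, 0, 0], [1, 0, 0, 0, 0], [1, 0, 0, 0, 0]]]'

```text
time_s: 33.45
position: [0.4982, 0.1641, 0.0777]
tcp_rot: [[0.13, 0.991, 0.001], [0.991, -0.13, -0.002], [-0.001, 0.001, -1.0]]
wrist_force: [-4.5, -11.6, 18.2]
grip_width: 0.0002
finger_force: 9.9
```

carry_out --moves '[[[1, 0.05, 0, 0, 0], [1, 0, 0, 0, 0], [1, 0, 0, 0, 0], [1, 0, 0, 0, 0], [1, 0, 0, 0, 0], [1, 0, 0, 0, 0], [1, 0, 0, 0, 0], [1, 0, 0, 0, 0], [1, 0, 0, 0, 0], [1, 0, 0, 0, 0]]]'

```text
time_s: 34.45
position: [0.4982, 0.1642, 0.0777]
tcp_rot: [[0.13, 0.992, 0.0], [0.992, -0.13, -0.002], [-0.002, 0.001, -1.0]]
wrist_force: [-3.8, -14.1, 18.1]
grip_width: 0.0006
finger_force: 11.0
```

carry_out --moves '[[[1, -0.2, 0, -0.2, 0], [1, -0.8, 0, 0, 0], [1, -2.0, 0, -1.5, 0], [1, 0, 0, -3.5, 0], [1, 0, 0, -4, 0], [1, 0, 0, -4, 0], [1, -2, 0, -2, 0], [1, -3.0, 0, 0, 0], [1, 0, 0, 0, 0], [1, 0, 0, 0, 0]]]'

```text
time_s: 35.45
position: [0.4873, 0.0859, 0.2284]
tcp_rot: [[0.132, 0.991, -0.0], [0.991, -0.132, 0.0], [0.0, -0.0, -1.0]]
wrist_force: [0.8, 0.2, 0.4]
grip_width: 0.0004
finger_force: 0.0
```

```bash
python3 -c "
from h import *
np.set_printoptions(precision=4,suppress=True)
look('a8.png')"
```

```text
35.45 [0.4873 0.0859 0.2284] [0.7586 0.2233 0.4035] [-0.0899  0.0607  0.0042]
side  lever 1 144 [0.5127 0.2747 0.0962] far [0.514  0.2926 0.0737]
top  lever 1 48 [0.5095 0.2741 0.0909] far [0.5122 0.2865 0.0719]
top  lever -1 39 [0.495  0.1775 0.0916] far [0.4946 0.1667 0.074 ]
```

View pics/a8.png

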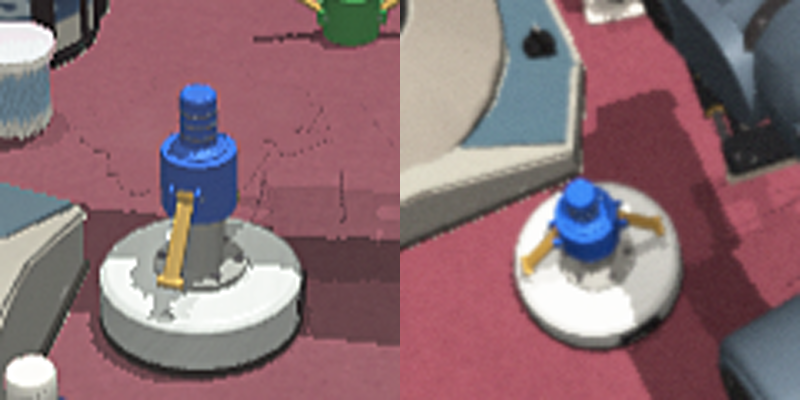

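```bash
cat > m.py <<'E'
from h import *
def ang(k=5):
    u=np.array([.131,.991,0])
    for cam,C in (('side',[.5067,.2285]),('top',[.5046,.2255])):
        out={1:[],-1:[]};cs=[];zt=[]
        for _ in range(k):
            im,d=capture(cam);W=cloud(cam,d);r=np.hypot(W[...,0]-.506,W[...,1]-.227);m=(r<.11)&(d>0)&(W[...,2]>.055)&(W[...,2]<.2)
            R,G,B=np.moveaxis(im.astype(int),2,0)
            b=m&(B>R+40)&(B>G+25)&(W[...,2]>.104)&(W[...,2]<.14); c=fitc(W[b],.027)[0]; cs.append(c)
            y=m&(R>G+10)&(G>B+35)
            for s in(1,-1):
                q=W[y]; rr=((q[:,:2]-C)@u[:2])*s; q=q[rr>.03]; rr=rr[rr>.03]
                if len(q)>8:
                    A=np.stack([rr,q[:,2]],1);A=A-A.mean(0);v=np.linalg.svd(A)[2][0]
                    out[s].append([len(q),np.degrees(np.arctan(v[1]/v[0])),np.percentile(rr,95),rr.mean(),q[:,2].mean(),np.percentile(q[:,2],5)])
        print(cam,"cap",np.mean(cs,0),{s:np.median(o,0) for s,o in out.items() if o})
np.set_printoptions(precision=4,suppress=True)
ang()
E
python3 m.py
```

```text
side cap [0.5067 0.2295] {1: array([133.    , -56.0078,   0.063 ,   0.0479,   0.094 ,   0.073 ])}
top cap [0.5042 0.2254] {1: array([ 46.    , -56.7119,   0.0626,   0.0496,   0.0892,   0.0705]), -1: array([ 36.    , -58.3834,   0.0612,   0.0491,   0.0893,   0.0703])}
```

```bash
python3 -c "
from h import *
print(job.hand_in())"
```

```text
the job is handed in; nothing more can be done
None
```

The blue cap is pushed home on the adaptor with about 40 N, both levers were swung down one after the other to their lower stops (camera fits put both near 55 degrees down), the gripper is clear, and the job was handed in at about 36 s; no verdict came back.

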